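Wind the extrusion die along its slide to the index post

TASK

Two hand-cranked slides stand on the die bench; one carries a round extrusion die, the other a rectangular block. Take the upright knob of the crank on the round die's slide and wind the crank several turns clockwise (seen from above) until the pointer on the die's carriage stands level with the index post beside that slide, keeping the crank seated on its square shaft, then let go of it. Move the carriage only with the crank, never by pushing it, and leave the other slide alone.

Things in the scene. Friction and masses are not known exactly. Their poses are not given: they have to be found in the camera images.
- die_crank: Loose crank on the 14 mm square upright shaft of the round die's slide, socket 22 mm deep, 0.8 mm play. Origin: shaft axis, hub underside, 73 mm above bench; z up, +x along the arm to the knob. Knob: upright black cylinder, 24 mm diameter, axis 60 mm out (sprung, gives 5 mm along the arm), 34 to 82 mm above origin, spins freely: the gripper need not turn. Arm top 32 mm up. Needs about 3 N.
- die_carriage: Carriage 110 x 100 x 15 mm with the dark round die (100 mm diameter, top 84 mm above bench). Origin: centre of underside, 35 mm above bench. +x: travel away from the crank, 100 mm at most. Steel pointer on its -y side at x = 0. Each full crank turn clockwise from above moves it 25 mm along +x (anticlockwise: back), less about 6 degrees of play; it stays where left.
- die_post: Index post beside the round die's slide: upright 10 mm steel pin, tip 75 mm above its foot. Origin: pin axis, underside of foot, 15 mm above bench. Axes parallel to the carriage's; 70 mm to the -y side of the carriage's centre line and 45 to 90 mm further along +x than its start. Level with it: carriage origin and post origin have the same position along the carriage's x.
- block_carriage: The same carriage on the other, otherwise identical slide (with its own crank and post), carrying a rectangular dark steel block 85 x 70 x 34 mm instead of a round die. Origin: centre of underside. To be left where it is.
Mind the look-alikes: they are no part of the job. What is shaped like the die_crank but green or yellow is not meant.

How it is judged (in metres and radians):
At the end, for the whole second after the job is handed in: The round die's carriage is at rest with its pointer within 10 mm of level with the index post, and the crank sits on its square shaft within 10 mm of where it sat at the start (hub on the shaft, tilted less than 10 degrees), let go (x of die_carriage in the frame of die_post between -0.01 and 0.01 m and linear speed of die_carriage below 0.005 m/s and distance of die_crank from where it was at the start of the episode below 0.01 m and angle between die_crank's own z axis and vertical below 0.18 rad); the robot touches nothing.
It fails at once if the crank slips off its square shaft (hub more than 12 mm from its seat) (distance of die_crank from where it was at the start of the episode above 0.012 m).
It fails at once if the die's carriage is pushed by the robot's fingers or arm (more than 3 N) (contact force between any of the fingers, the arm and die_carriage above 3 N).
It fails at once if the other slide's carriage is moved more than 5 mm (distance of block_carriage from where it was at the start of the episode above 0.005 m).
It also fails if it takes over 64 s, if anything falls off the work surface, if the arm or the gripper's body presses on something with over 40 N, if the wrist force passes 120 N, or if a joint passes its speed limit or range.

ROBOT

A 7-joint arm with a two-finger parallel gripper is mounted at the origin on the work surface. World frame = base frame: x ahead of the robot, y to its left, z up, the work surface at z = 0. Lengths are in mm, angles in rad, forces in N, time in s.
With the tool pointing down it reaches from about 425 to 825 mm from the base axis. Payload 3.6 kg.
Tool frame: the origin (TCP) lies on the centre line of the jaws, within the pads' length; the fingertips stand 11 mm ahead of it and the grasp point (between the pads) lies 8 mm behind it (tip_reach is the distance from the TCP to the fingertips, in mm); z points along the fingers, y is the direction in which the jaws open and shut (so a half turn about z gives the same grasp; the last joint's range is limited). The gripper opens to 85 mm and grips with 20 to 120 N. Pads are 22 mm wide; open, the fingers measure 114 mm over their backs; the gripper's body (76 mm by 85 mm) begins 54 mm behind the grasp point. The pads swing forward as they close: fully open they stand 13 mm farther back than shut.
Start: joints at [1.141, 0.615, -0.013, 1.423, 0.008, 1.103, -0.04], TCP at [254.805, -597.945, 242.297] pointing down, gripper open.
Joint ranges: [-3.12, 3.12], [-0.3, 2.06], [-1.34, 1.32], [0.26, 2.42], [-1.36, 4.5], [0.01, 1.98], [-2.84, 2.84]. Speed limits (rad/s): [2.79, 2.79, 3.14, 3.14, 3.14, 3.14, 3.14].

INTERFACE

Orientations are given as a unit quaternion [x, y, z, w].
In Python, from bench import state, read_camera, close_job, look_for, outline_of, place_of, tip_reach gives the robot as it stands.
- The arm moves only by the tool move_arm, never from a script. Its argument "series" is a list that holds one entry, the list of rows, each a list of 6 numbers: the shift along the tool's x, y, z in mm, then the turn, a rotation vector about the tool's x, y, z in degrees. In form: [[[x, y, z, ax, ay, az], ...]]. A call has 1 to 12 rows; each row shifts and turns the commanded pose from where the row before left it, along the tool's axes as they then stand; what a row does not reach is not made up. A row lasts 1/8 s, in which the tool goes at most 62.5 mm and 10.7 degrees, less where a joint would pass 70% of its speed; a pose out of reach is approached as far as the arm can. A call is refused whole if a number of a shift passes 62.5 or a number of a turn 10.7, either way. A call with a gripper value outside its range is refused whole. "claw" is the finger opening in mm, from 0 to 85.4, set as the call begins (left out, the last holds). The fingers move at their own pace and stop on an object; "squeeze" is the grip in N (left out, the last holds). Time passes only in rows, so rows that do not move let the fingers close. It gives the time, the measured TCP pose, the force and the opening at its end, in the units of the state.
- state(): the state, without advancing time (a new reading comes with each control period).
- read_camera(name): name is "scene" or "top"; returns a dict with "pixels" (480x640x3 uint8, red, green, blue), "fovy" (degrees; the focal length in pixels is half the picture's height over the tangent of half this angle, whatever the lens; pixels are square), "cx", "cy" (the principal point, pixels), "k1" (the pictures are not rectified: a ray, as slopes to the right and down, at radius r is drawn at 1 + k1 r^2 times it, then the intrinsics apply), "rvec" (rotation vector, rad) and "tvec" (3), from world to camera coordinates, as OpenCV has them. Camera axes: x right, y down, z forward; pixel columns grow to the right and rows downward; lengths in mm; the calibration is good to about 2 mm. A picture is of the moment at which its call begins. There is no depth.
- close_job(): hands the job in, once; it reports no verdict.
Trained networks look in a picture, given as the dict that the camera call returned (one of the last four; its "shot" number tells which), for a name from the list of things; names that differ only in an ending like _2 or _b are one class to them, and where a whole thing is asked for, a point or a joint stands for the part that bears it (a point fixed in the world has none). Each returns a list of dicts, best first, with "conf" (0 to 1); they miss things now and then, are a little off and sometimes report something else, mostly with a low value. They report only what shows in the picture. A call takes as long as a camera call. They do not tell look-alikes from the thing itself.
- look_for(picture, label): "extent" ([left, top, width, height] in pixels, round what is visible of it).
- outline_of(picture, label): "mask" (480x640 bool, what is visible of it) and "extent" ([left, top, width, height] in pixels, round what is visible of it).
- place_of(picture, label): "pixel" ([column, row] in pixels: a listed point, or the origin of a listed thing).
The state is a dict: "clock": time; "joint_positions": joint angles; "qd": joint speeds; "joint_efforts": joint torques, N m; "eef_pos": TCP position; "orientation": TCP orientation; "force": force on the tool from outside, world axes, zero at the start; "wrist_torque": the same for the moment, N m; "width": finger opening in mm.
Only numpy, scipy, OpenCV 4.12 (cv2) and the standard library are available. Lean on these libraries where they do the work, as an engineer would, in place of code of your own. Each camera call takes 0.05 s, during which the arm holds its last target.

## Working session

There is one attempt and no reset: what is moved stays moved. The work goes in short steps, Python scripts to look and compute and a tool call to move; the robot and the scene stay as the last step left them, time stands still between calls to the robot, and variables do not carry over. Pictures are saved under pics/ and viewed, and the job is handed in when it is done.

Besides the shell and the picture viewer there is one more tool, called after "Call:" as name([rows], argument=value, ...), one row to a line, values as JSON. move_arm: Moves the arm, as the interface text tells. Its arguments: {"type":"object","properties":{"series":{"type":"array"},"claw":{"type":"number"},"squeeze":{"type":"number"}},"required":["series"]}

```bash
mkdir -p pics; ls; cat > h.py <<'E'
import numpy as np, cv2
from bench import *
def K(p):
    f=240/np.tan(np.radians(p['fovy'])/2); return f
def snap(n,fn):
    p=read_camera(n); cv2.imwrite('pics/'+fn,p['pixels'][:,:,::-1]); return p
def proj(p,X):
    R=cv2.Rodrigues(np.array(p['rvec'],float))[0]; c=R@np.array(X,float)+np.array(p['tvec'],float).ravel()
    s=c[:2]/c[2]; s=s*(1+p['k1']*(s@s)); return s*K(p)+[p['cx'],p['cy']]
def at(p,px,z):
    f=K(p); d=(np.array(px,float)-[p['cx'],p['cy']])/f; s=d.copy()
    for _ in range(30): s=d/(1+p['k1']*(s@s))
    R=cv2.Rodrigues(np.array(p['rvec'],float))[0]; t=np.array(p['tvec'],float).ravel()
    C=-R.T@t; v=R.T@np.array([s[0],s[1],1]); return C+v*(z-C[2])/v[2]
E
python3 - <<'E'
from h import *
print(state())
for n in ['scene','top']:
    p=snap(n,n+'0.png'); print(n,{k:v for k,v in p.items() if k!='pixels'})
    for l in ['die_crank','die_carriage','die_post','block_carriage']:
        print(l,[(d['conf'],d['extent']) for d in look_for(p,l)],[(d['conf'],d['pixel']) for d in place_of(p,l)])
E
```

```text
pics
{'clock': 0.0, 'joint_positions': array([ 1.14150192,  0.61595025, -0.01264382,  1.42493922,  0.00811353,
        1.10340337, -0.0404143 ]), 'qd': array([ 6.94372302e-04, -1.40641056e-05,  3.01739427e-04, -2.33712799e-03,
       -4.07358196e-04,  1.55153271e-04, -3.05276636e-04]), 'joint_efforts': array([-5.84506233e-04, -4.69222391e+01,  2.58977003e-01, -1.71036315e+01,
        9.88580519e-03,  9.74438502e-03, -3.92285884e-06]), 'eef_pos': array([ 254.51602131, -597.27628883,  241.10454612]), 'orientation': array([ 9.79779072e-01,  2.00078021e-01, -2.82719666e-04, -1.29442758e-03]), 'force': array([-0.02362114,  0.11602939,  0.93532423]), 'wrist_torque': array([0.01282107, 0.02681761, 0.0410098 ]), 'width': 85.38616502712436}
scene {'fovy': 53.503313299901954, 'cx': 325.64954022232814, 'cy': 241.12990666883593, 'k1': -0.051628565713989154, 'rvec': array([ 2.00254238,  1.00812096, -0.53484195]), 'tvec': array([-243.90659056, -175.07930987, 1273.80030545]), 'shot': 1}
die_crank [(0.9, [106.3, 223.1, 58.5, 30.6]), (0.62, [192.5, 246.3, 66.4, 72.8]), (0.58, [168.3, 241.1, 72.4, 37.
[... 243 characters left out ...]
, 53.2])] [(0.66, [450.8, 237.4])]
top {'fovy': 51.377788464929566, 'cx': 315.19985014471786, 'cy': 240.3597678858191, 'k1': -0.0535386459617039, 'rvec': array([ 2.12423985, -2.11687651,  0.19302582]), 'tvec': array([ -22.20475241,  462.50167352, 1235.40714344]), 'shot': 2}
die_crank [(0.96, [423.3, 327.9, 36.8, 48.8]), (0.74, [376.8, 275.1, 47.6, 30.7])] [(0.67, [394.1, 287.2]), (0.64, [440.7, 350.6]), (0.57, [412.9, 213.0])]
die_carriage [(0.88, [375.6, 147.2, 47.0, 46.9])] [(0.64, [396.1, 170.4]), (0.37, [414.3, 211.6])]
die_post [(0.55, [412.5, 130.6, 7.5, 12.2])] [(0.62, [417.0, 142.1]), (0.32, [232.0, 194.7])]
block_carriage [(0.58, [208.7, 173.9, 49.4, 45.7])] [(0.92, [229.4, 196.0])]
```

View pics/scene0.png

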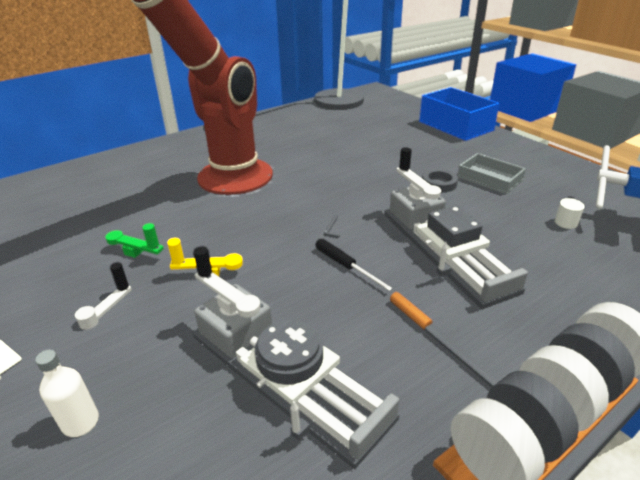

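View pics/top0.png

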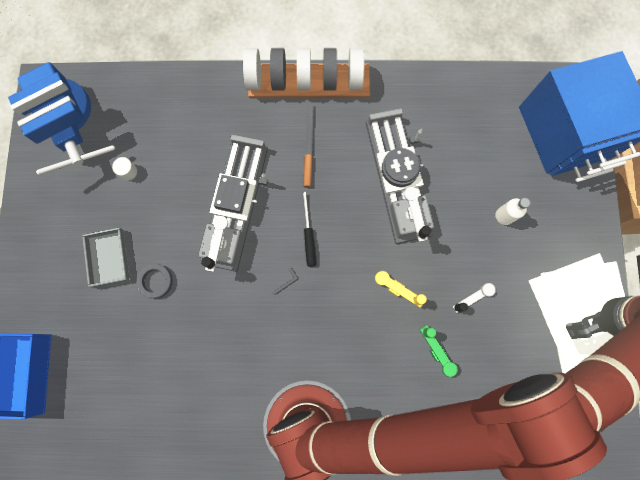

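```bash
python3 - <<'E'
import cv2
a=cv2.imread('pics/top0.png')[110:400,330:480]; cv2.imwrite('pics/topc.png',cv2.resize(a,None,fx=2,fy=2,interpolation=cv2.INTER_CUBIC))
a=cv2.imread('pics/scene0.png')[200:450,90:350]; cv2.imwrite('pics/scc.png',cv2.resize(a,None,fx=2.3,fy=2.3,interpolation=cv2.INTER_CUBIC))
E
```

```text
(no output)
```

View pics/topc.png

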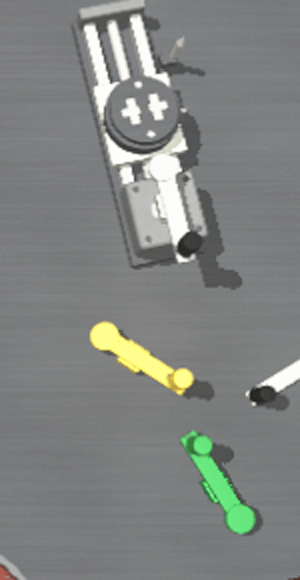

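View pics/scc.png

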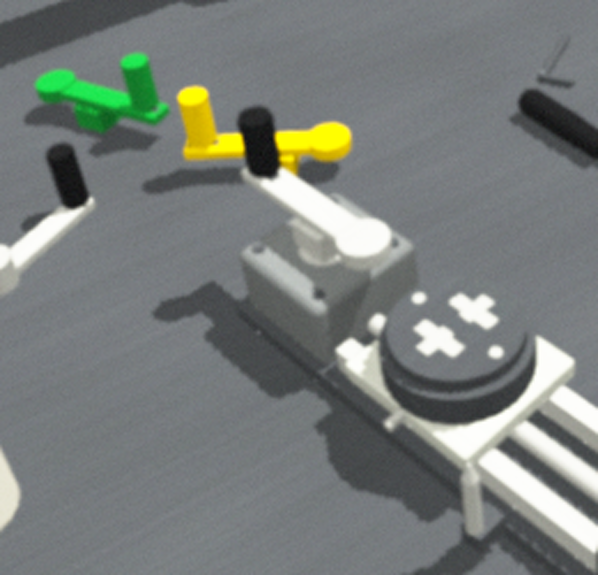

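```bash
python3 - <<'E'
from h import *
t=read_camera('top'); s=read_camera('scene')
T=lambda c:(c[0]/2+330,c[1]/2+110)
S=lambda c:(c[0]/2.3+90,c[1]/2.3+200)
def q(n,tp,sp,z): print(n,at(t,T(tp),z).round(1) if tp else '',at(s,S(sp),z).round(1) if sp else '')
q('knobtop',(191,243),(256,114),155)
q('disc',(164,167),(364,238),105)
q('box',(158,208),(316,238),95)
q('die top',(142,114),(457,337),84)
q('post tip',(180,42),(470,470),90)
q('pointer tip',None,(390,425),45)
# knob base
q('knobbase',None,(264,175),107)
for l in ['die_carriage','die_crank','die_post']:
  for n,p in(('t',t),('s',s)):
    print(l,n,[ (d['conf'],at(p,d['pixel'],{'die_carriage':35,'die_crank':73,'die_post':15}[l]).round(1)) for d in place_of(p,l)])
# lines of slide edges at base in top: left edge
print(at(t,T((75,25)),15),at(t,T((132,266)),15))
E
python3 - <<'E'
import cv2
a=cv2.imread('pics/scene0.png')[230:350,180:310]; cv2.imwrite('pics/c1.png',cv2.resize(a,None,fx=5,fy=5,interpolation=cv2.INTER_CUBIC))
a=cv2.imread('pics/top0.png')[180:250,370:450]; cv2.imwrite('pics/c2.png',cv2.resize(a,None,fx=8,fy=8,interpolation=cv2.INTER_CUBIC))
E
```

```text
knobtop [ 463.3 -280.   155. ] [ 468.6 -279.2  155. ]
disc [ 570.1 -261.1  105. ] [ 570.7 -257.8  105. ]
box [ 520.2 -253.8   95. ] [ 541.2 -279.3   95. ]
die top [ 646.4 -239.4   84. ] [ 662.2 -245.8   84. ]
post tip [ 742.3 -290.7   90. ] [ 751.  -294.1   90. ]
pointer tip  [ 666.6 -299.9   45. ]
knobbase  [ 473.7 -283.9  107. ]
die_carriage t [(0.62, array([ 654.1, -235.4,   35. ])), (0.48, array([586.4, 201.4,  35. ]))]
die_carriage s [(0.8, array([ 644.6, -235.8,   35. ]))]
die_crank t [(0.9, array([ 181. , -316.7,   73. ])), (0.88, array([ 529.5, -275.3,   73. ])), (0.73, array([ 336.8, -220. ,   73. ]))]
die_crank s [(0.79, array([ 520.7, -272.3,   73. ])), (0.68, array([ 279.6, -352.8,   73. ])), (0.59, array([ 425.5, -254.8,   73. ]))]
die_post t [(0.48, array([ 746.6, -294.6,   15. ]))]
die_post s [(0.71, array([ 744.9, -293.1,   15. ]))]
[ 798.56887473 -163.06730292   15.        ] [ 461.54118647 -232.12448661   15.        ]
```

View pics/c1.png

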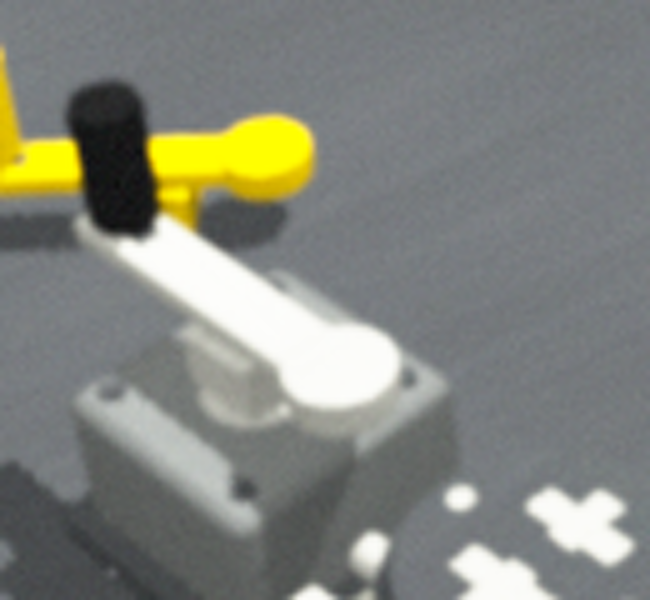

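View pics/c2.png

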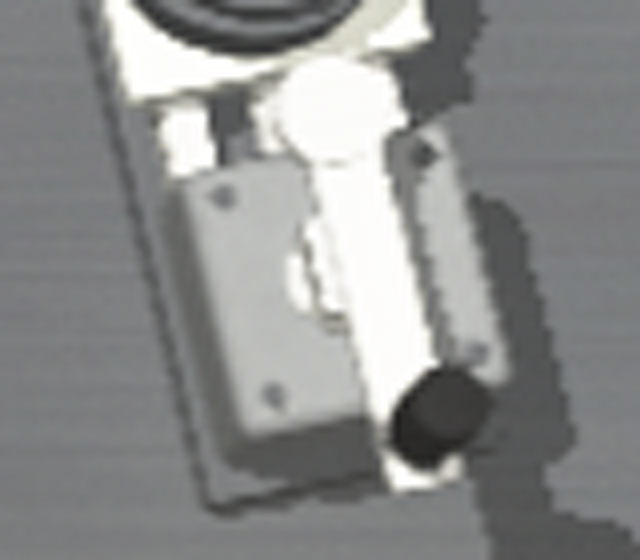

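Call:
move_arm([
  [[31.9,-20.9,0,0,0,0],[31.9,-20.9,0,0,0,0],[31.9,-20.9,0,0,0,0],[31.9,-20.9,0,0,0,0],[31.9,-20.9,0,0,0,0],[31.9,-20.9,0,0,0,0],[31.9,-20.9,0,0,0,0],[31.9,-20.9,0,0,0,0],[31.9,-20.9,0,0,0,0],[31.9,-20.9,0,0,0,0],[0,0,20,0,0,0],[0,0,0,0,0,0]],
], claw=85, squeeze=40)

```text
clock: 2.8
eef_pos: [465.6, -279.9, 221.3]
orientation: [0.98, 0.2, -0.001, -0.001]
force: [0.2, 0.3, -0.5]
width: 85.1
```

```bash
python3 - <<'E'
from h import *
st=state(); print(st['clock'],st['eef_pos'],st['orientation'])
s=snap('scene','s1.png'); t=snap('top','t1.png')
print([proj(p,st['eef_pos']).round(0) for p in (s,t)])
import cv2
a=cv2.imread('pics/s1.png')[180:330,130:330]; b=cv2.imread('pics/t1.png')[150:300,350:500]
cv2.imwrite('pics/c3.png',np.hstack([cv2.resize(a,(533,400)),cv2.resize(b,(400,400))])[:, :800] if 0 else cv2.resize(a,(700,525),interpolation=cv2.INTER_CUBIC))
E
```

```text
2.8 [ 465.58671841 -279.87705541  221.2581279 ] [ 0.97969817  0.20047127 -0.00132184 -0.00101163]
[array([193., 213.]), array([432., 224.])]
```

View pics/c3.png

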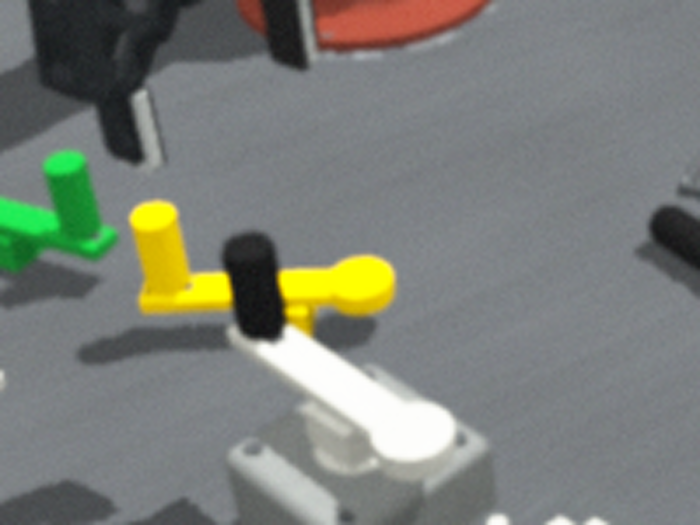

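View pics/t1.png

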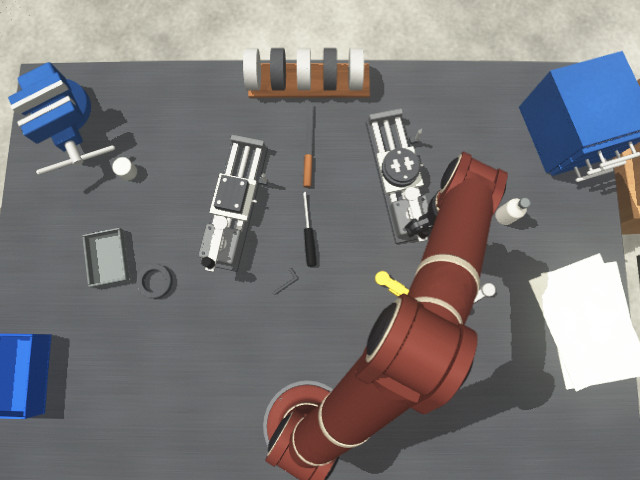

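Call:
move_arm([
  [[0,0,20,0,0,0],[0,0,20,0,0,0],[0,0,20,0,0,0],[0,0,20,0,0,0],[0,0,14,0,0,0],[0,0,0,0,0,0],[0,0,0,0,0,0]],
])

```text
clock: 3.78
eef_pos: [466.9, -281.1, 129.1]
orientation: [0.98, 0.2, 0.001, 0.001]
force: [-0.7, 0.1, 0.7]
width: 85.1
```

```bash
python3 - <<'E'
from h import *
s=snap('scene','s2.png')
a=cv2.imread('pics/s2.png')[180:330,130:330]
cv2.imwrite('pics/c4.png',cv2.resize(a,(700,525),interpolation=cv2.INTER_CUBIC))
E
```

```text
(no output)
```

View pics/c4.png

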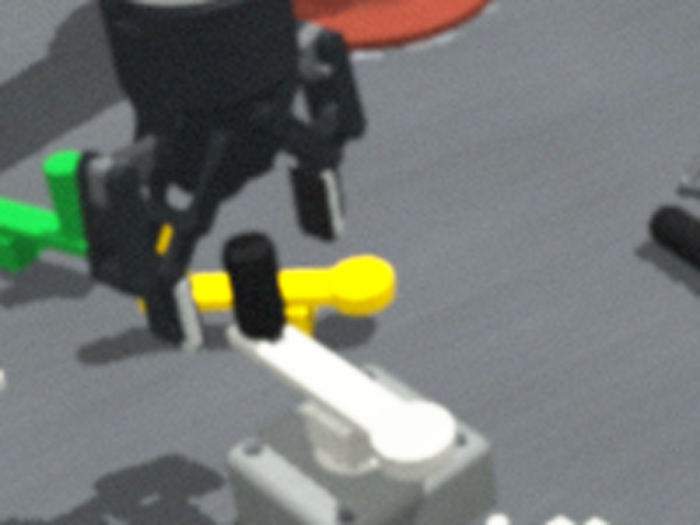

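Call:
move_arm([
  [[0,0,2,0,0,0],[0,0,0,0,0,0],[0,0,0,0,0,0],[0,0,0,0,0,0],[0,0,0,0,0,0],[0,0,0,0,0,0],[0,0,0,0,0,0],[0,0,0,0,0,0]],
], claw=0, squeeze=40)

```text
clock: 4.82
eef_pos: [466.5, -280.7, 126.4]
orientation: [0.98, 0.2, 0.0, 0.0]
force: [0.5, -0.6, 1.4]
width: 22.9
```

```bash
python3 - <<'E'
from h import *
s=snap('scene','s3.png')
a=cv2.imread('pics/s3.png')[180:330,130:330]
cv2.imwrite('pics/c5.png',cv2.resize(a,(700,525),interpolation=cv2.INTER_CUBIC))
print(state()['wrist_torque'],state()['width'])
E
```

```text
[ 0.06411659 -0.02051447  0.04006019] 23.045847422254518
```

View pics/c5.png

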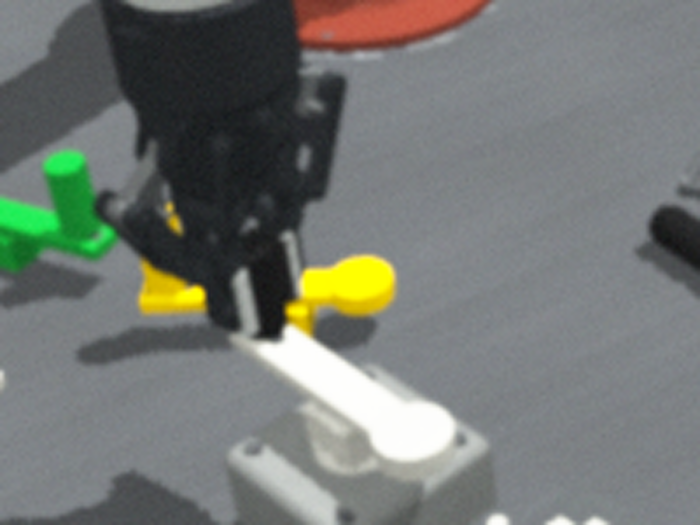

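```bash
cat > tab.py <<'E'
import sys,json,numpy as np
def tab(phi,step,n,r=60,th=23.1):
    rows=[]
    acc=np.zeros(2);
    for i in range(n):
        a=np.radians(phi-step*(i+1)); b=np.radians(phi)
        d=r*np.array([np.cos(a)-np.cos(b),np.sin(a)-np.sin(b)]); c,s=np.cos(np.radians(th)),np.sin(np.radians(th))
        t=np.array([c*d[0]+s*d[1],s*d[0]-c*d[1]]); v=(t-acc).round(1); acc=acc+v
        rows.append([float(v[0]),float(v[1]),0,0,0,0])
    return rows
if __name__=='__main__':
    print(json.dumps([tab(float(sys.argv[1]),float(sys.argv[2]),int(sys.argv[3]))]))
E
python3 tab.py 190.9 6 6
```

```text
[[[1.6, -6.1, 0, 0, 0, 0], [2.3, -5.8, 0, 0, 0, 0], [2.9, -5.6, 0, 0, 0, 0], [3.4, -5.3, 0, 0, 0, 0], [4.0, -4.8, 0, 0, 0, 0], [4.5, -4.4, 0, 0, 0, 0]]]
```

Call:
move_arm([
  [[1.6,-6.1,0,0,0,0],[2.3,-5.8,0,0,0,0],[2.9,-5.6,0,0,0,0],[3.4,-5.3,0,0,0,0],[4.0,-4.8,0,0,0,0],[4.5,-4.4,0,0,0,0],[0,0,0,0,0,0]],
])

```text
clock: 5.75
eef_pos: [471.2, -242.7, 126.3]
orientation: [0.98, 0.201, 0.0, -0.001]
force: [-0.2, -0.8, 1.6]
width: 22.7
```

```bash
python3 - <<'E'
from h import *
s=snap('scene','s4.png')
a=cv2.imread('pics/s4.png')[180:380,130:350]
cv2.imwrite('pics/c6.png',cv2.resize(a,None,fx=3,fy=3,interpolation=cv2.INTER_CUBIC))
print(state()['wrist_torque'],state()['width'],state()['force'])
E
python3 tab.py 154.9 8 12
```

```text
[-0.10022712  0.01853462 -0.01429104] 22.954506862784946 [-1.4500574  -1.06701735  2.35192065]
[[[6.6, -5.1, 0, 0, 0, 0], [7.3, -4.2, 0, 0, 0, 0], [7.8, -3.1, 0, 0, 0, 0], [8.1, -2.0, 0, 0, 0, 0], [8.3, -0.8, 0, 0, 0, 0], [8.4, 0.3, 0, 0, 0, 0], [8.2, 1.5, 0, 0, 0, 0], [8.0, 2.6, 0, 0, 0, 0], [7.5, 3.7, 0, 0, 0, 0], [6.9, 4.7, 0, 0, 0, 0], [6.2, 5.6, 0, 0, 0, 0], [5.4, 6.4, 0, 0, 0, 0]]]
```

View pics/c6.png

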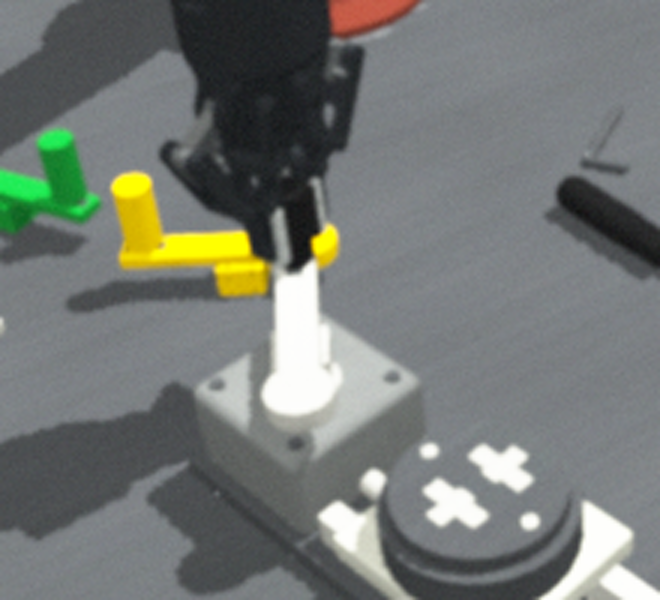

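Call:
move_arm([
  [[6.6,-5.1,0,0,0,0],[7.3,-4.2,0,0,0,0],[7.8,-3.1,0,0,0,0],[8.1,-2.0,0,0,0,0],[8.3,-0.8,0,0,0,0],[8.4,0.3,0,0,0,0],[0,0,0,0,0,0]],
])

```text
clock: 6.68
eef_pos: [509.2, -210.9, 126.3]
orientation: [0.98, 0.201, 0.001, -0.0]
force: [-0.4, 0.6, 1.4]
width: 22.9
```

```bash
python3 - <<'E'
from h import *
s=snap('scene','s5.png')
a=cv2.imread('pics/s5.png')[180:380,130:350]
cv2.imwrite('pics/c7.png',cv2.resize(a,None,fx=3,fy=3,interpolation=cv2.INTER_CUBIC))
print(state()['wrist_torque'],state()['width'],state()['force'])
print(at(s,(229.3,311.7),105))
E
```

```text
[-0.0577543   0.0415492   0.03174229] 23.134232105304218 [-0.55187598  0.80623     2.01072977]
[ 569.50989441 -288.88611723  105.        ]
```

View pics/c7.png

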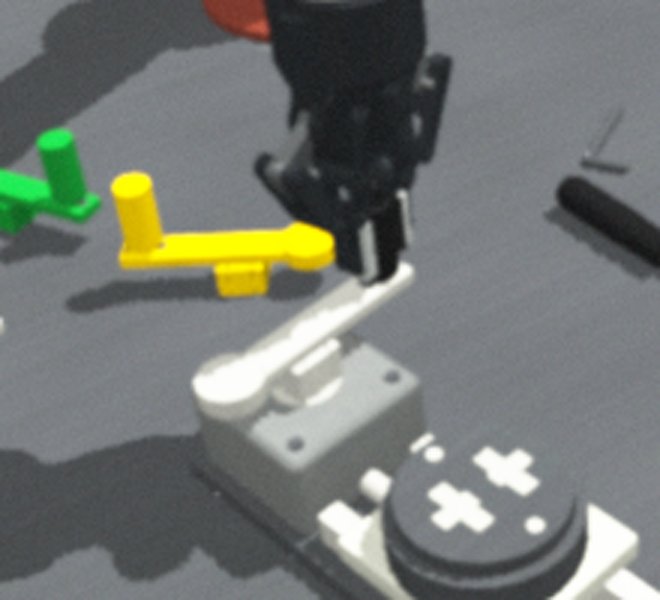

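```bash
python3 - <<'E'
from h import *
s=read_camera('scene')
d3=at(s,(207.3,307.3),105)[:2]; print(d3)
for k,d in [((466.5,-280.7),(570.4,-259)),((471.2,-242.7),(569.5,-288.9)),((509.2,-210.9),d3)]:
    k=np.array(k);d=np.array(d); n=d-k; L=np.linalg.norm(n); print(L, k+60*n/L, k+60/105*n)
E
python3 tab.py 106.9 10 12;python3 tab.py -13.1 10 12
```

```text
[ 541.29980471 -311.09992788]
106.14188617129429 [ 525.23270416 -268.43340057] [ 525.87142857 -268.3       ]
108.61551454557494 [ 525.50163476 -268.22121593] [ 527.37142857 -269.1       ]
105.2160777175639 [ 527.50507585 -268.03951521] [ 527.54274555 -268.15710165]
[[[10.3, 2.0, 0, 0, 0, 0], [9.7, 3.8, 0, 0, 0, 0], [9.0, 5.4, 0, 0, 0, 0], [7.8, 6.9, 0, 0, 0, 0], [6.6, 8.2, 0, 0, 0, 0], [5.0, 9.1, 0, 0, 0, 0], [3.4, 9.9, 0, 0, 0, 0], [1.6, 10.4, 0, 0, 0, 0], [-0.2, 10.4, 0, 0, 0, 0], [-2.1, 10.3, 0, 0, 0, 0], [-3.7, 9.7, 0, 0, 0, 0], [-5.5, 9.0, 0, 0, 0, 0]]]
[[[-6.9, 7.9, 0, 0, 0, 0], [-8.1, 6.5, 0, 0, 0, 0], [-9.2, 5.1, 0, 0, 0, 0], [-9.9, 3.3, 0, 0, 0, 0], [-10.3, 1.6, 0, 0, 0, 0], [-10.5, -0.2, 0, 0, 0, 0], [-10.3, -2.0, 0, 0, 0, 0], [-9.7, -3.8, 0, 0, 0, 0], [-9.0, -5.4, 0, 0, 0, 0], [-7.8, -6.9, 0, 0, 0, 0], [-6.6, -8.2, 0, 0, 0, 0], [-5.0, -9.1, 0, 0, 0, 0]]]
```

Call:
move_arm([
  [[10.3,2.0,0,0,0,0],[9.7,3.8,0,0,0,0],[9.0,5.4,0,0,0,0],[7.8,6.9,0,0,0,0],[6.6,8.2,0,0,0,0],[5.0,9.1,0,0,0,0],[3.4,9.9,0,0,0,0],[1.6,10.4,0,0,0,0],[-0.2,10.4,0,0,0,0],[-2.1,10.3,0,0,0,0],[-3.7,9.7,0,0,0,0],[-5.5,9.0,0,0,0,0]],
])

```text
clock: 8.28
eef_pos: [584.2, -283.6, 126.5]
orientation: [0.98, 0.2, 0.001, 0.0]
force: [-0.3, 1.7, 2.0]
width: 23.0
```

```bash
python3 - <<'E'
from h import *
s=snap('scene','s6.png')
a=cv2.imread('pics/s6.png')[180:430,130:380]
cv2.imwrite('pics/c8.png',cv2.resize(a,None,fx=2.4,fy=2.4,interpolation=cv2.INTER_CUBIC))
st=state()
print(st['wrist_torque'],st['width'],st['force'],st['eef_pos'])
e=st['eef_pos'][:2]-[525.7,-269]; print(np.hypot(*e),np.degrees(np.arctan2(e[1],e[0])))
print(at(s,((0)/2.4+130,180),105))
E
```

```text
[ 0.50911153 -0.06291495 -0.06055244] 23.33408989846269 [-0.07223776  0.5885327   1.76253828] [ 583.4129574  -286.14219216  126.4980672 ]
60.20498487316791 -16.54273669397023
[  62.24487893 -276.68095696  105.        ]
```

View pics/c8.png

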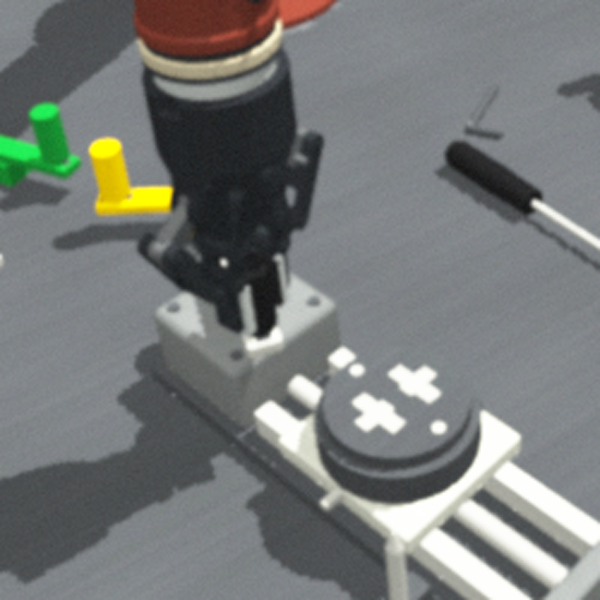

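Call:
move_arm([
  [[-6.9,7.9,0,0,0,0],[-8.1,6.5,0,0,0,0],[-9.2,5.1,0,0,0,0],[-9.9,3.3,0,0,0,0],[-10.3,1.6,0,0,0,0],[-10.5,-0.2,0,0,0,0],[-10.3,-2.0,0,0,0,0],[-9.7,-3.8,0,0,0,0],[-9.0,-5.4,0,0,0,0],[-7.8,-6.9,0,0,0,0],[-6.6,-8.2,0,0,0,0],[-5.0,-9.1,0,0,0,0]],
])

```text
clock: 9.82
eef_pos: [483.5, -313.4, 126.4]
orientation: [0.98, 0.2, -0.0, 0.0]
force: [1.9, -2.0, 1.6]
width: 23.3
```

```bash
python3 - <<'E'
from h import *
s=snap('scene','s7.png')
a=cv2.imread('pics/s7.png')[180:430,130:380]
cv2.imwrite('pics/c9.png',cv2.resize(a,None,fx=2.4,fy=2.4,interpolation=cv2.INTER_CUBIC))
st=state()
print(st['clock'],st['width'],st['force'],st['eef_pos'])
e=st['eef_pos'][:2]-[525.7,-269]; print(np.hypot(*e),np.degrees(np.arctan2(e[1],e[0])))
E
python3 tab.py -133.1 10 12;python3 tab.py 106.9 10 12;
```

```text
9.875 23.377308465844784 [ 0.05507469 -0.77948235  2.5398548 ] [ 482.19826874 -312.09543496  126.27477681]
61.23411742550739 -135.26881817472125
[[[-3.4, -9.9, 0, 0, 0, 0], [-1.6, -10.3, 0, 0, 0, 0], [0.2, -10.5, 0, 0, 0, 0], [2.1, -10.3, 0, 0, 0, 0], [3.8, -9.7, 0, 0, 0, 0], [5.4, -8.9, 0, 0, 0, 0], [6.9, -7.9, 0, 0, 0, 0], [8.1, -6.6, 0, 0, 0, 0], [9.2, -5.0, 0, 0, 0, 0], [9.9, -3.4, 0, 0, 0, 0], [10.3, -1.6, 0, 0, 0, 0], [10.5, 0.2, 0, 0, 0, 0]]]
[[[10.3, 2.0, 0, 0, 0, 0], [9.7, 3.8, 0, 0, 0, 0], [9.0, 5.4, 0, 0, 0, 0], [7.8, 6.9, 0, 0, 0, 0], [6.6, 8.2, 0, 0, 0, 0], [5.0, 9.1, 0, 0, 0, 0], [3.4, 9.9, 0, 0, 0, 0], [1.6, 10.4, 0, 0, 0, 0], [-0.2, 10.4, 0, 0, 0, 0], [-2.1, 10.3, 0, 0, 0, 0], [-3.7, 9.7, 0, 0, 0, 0], [-5.5, 9.0, 0, 0, 0, 0]]]
```

View pics/c9.png

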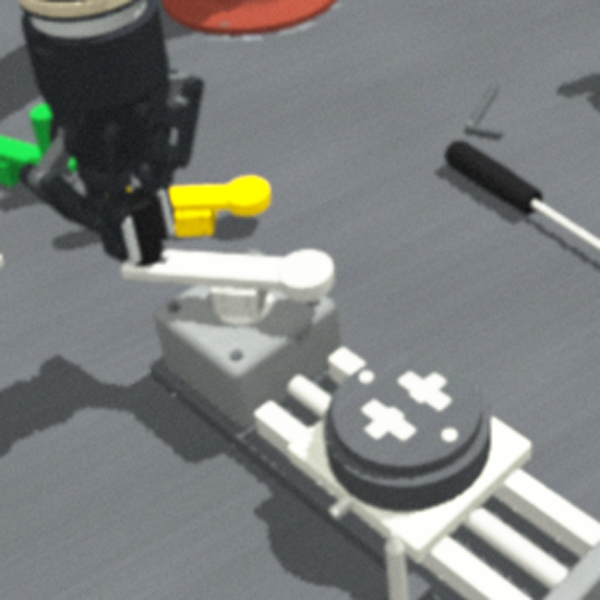

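Call:
move_arm([
  [[-3.4,-9.9,0,0,0,0],[-1.6,-10.3,0,0,0,0],[0.2,-10.5,0,0,0,0],[2.1,-10.3,0,0,0,0],[3.8,-9.7,0,0,0,0],[5.4,-8.9,0,0,0,0],[6.9,-7.9,0,0,0,0],[8.1,-6.6,0,0,0,0],[9.2,-5.0,0,0,0,0],[9.9,-3.4,0,0,0,0],[10.3,-1.6,0,0,0,0],[10.5,0.2,0,0,0,0]],
])

```text
clock: 11.38
eef_pos: [508.1, -211.0, 126.1]
orientation: [0.98, 0.2, -0.001, -0.001]
force: [-2.4, -1.8, 4.5]
width: 22.8
```

Call:
move_arm([
  [[10.3,2.0,0,0,0,0],[9.7,3.8,0,0,0,0],[9.0,5.4,0,0,0,0],[7.8,6.9,0,0,0,0],[6.6,8.2,0,0,0,0],[5.0,9.1,0,0,0,0],[3.4,9.9,0,0,0,0],[1.6,10.4,0,0,0,0],[-0.2,10.4,0,0,0,0],[-2.1,10.3,0,0,0,0],[-3.7,9.7,0,0,0,0],[-5.5,9.0,0,0,0,0]],
])

```text
clock: 12.88
eef_pos: [584.2, -283.6, 126.5]
orientation: [0.98, 0.2, 0.001, 0.0]
force: [0.1, 2.0, 2.2]
width: 23.1
```

```bash
python3 - <<'E'
from h import *
s=snap('scene','s8.png');t=snap('top','t8.png')
a=cv2.imread('pics/s8.png')[180:430,130:380]
cv2.imwrite('pics/c10.png',cv2.resize(a,None,fx=2.4,fy=2.4,interpolation=cv2.INTER_CUBIC))
st=state()
print(st['clock'],st['width'],st['force'],st['eef_pos'])
e=st['eef_pos'][:2]-[525.7,-269]; print(np.hypot(*e),np.degrees(np.arctan2(e[1],e[0])))
E
```

```text
12.975 23.131477222333597 [0.10780142 1.4502161  2.9344639 ] [ 583.36250082 -285.70379394  126.50348246]
60.03316360878776 -16.155355899683656
```

View pics/c10.png

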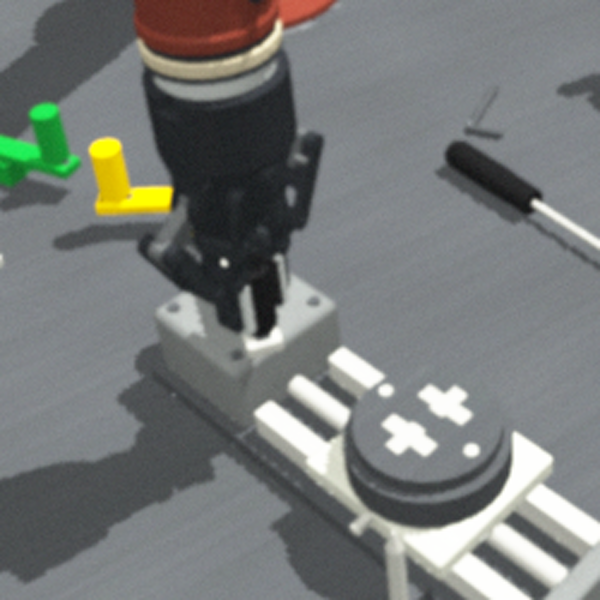

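```bash
python3 - <<'E'
from h import *
s=read_camera('scene'); t=read_camera('top')
a=at(s,(295.2,335.2),84); b=at(s,(315.4,348.3),84); print(a,b,b-a,np.linalg.norm(b-a))
u=np.array([.98,.2,0])
for n,p in(('s',s),('t',t)):
  for l,z in(('die_carriage',35),('die_post',15)):
    print(n,l,[(d['conf'],at(p,d['pixel'],z).round(1),np.round(at(p,d['pixel'],z)@u,1)) for d in place_of(p,l)])
# dark-die top circle via outline in top
im=cv2.imread('pics/t8.png')[100:260,340:460]; cv2.imwrite('pics/c11.png',cv2.resize(im,None,fx=4.5,fy=3.7,interpolation=cv2.INTER_CUBIC) if 0 else cv2.resize(im,None,fx=3.7,fy=3.7,interpolation=cv2.INTER_CUBIC))
im=cv2.imread('pics/s8.png')[320:450,250:400]; cv2.imwrite('pics/c12.png',cv2.resize(im,None,fx=4.5,fy=4.5,interpolation=cv2.INTER_CUBIC))
E
python3 tab.py -13.1 10 12
```

```text
[ 649.54106593 -226.56347327   84.        ] [ 687.43409032 -217.50995276   84.        ] [37.89302439  9.0535205   0.        ] 38.95956276343838
s die_carriage [(0.64, array([ 691. , -234.3,   35. ]), np.float64(630.3))]
s die_post [(0.84, array([ 747.1, -296.7,   15. ]), np.float64(672.8))]
t die_carriage [(0.91, array([ 696.4, -225.6,   35. ]), np.float64(637.3))]
t die_post [(0.45, array([ 742.8, -296.1,   15. ]), np.float64(668.8))]
[[[-6.9, 7.9, 0, 0, 0, 0], [-8.1, 6.5, 0, 0, 0, 0], [-9.2, 5.1, 0, 0, 0, 0], [-9.9, 3.3, 0, 0, 0, 0], [-10.3, 1.6, 0, 0, 0, 0], [-10.5, -0.2, 0, 0, 0, 0], [-10.3, -2.0, 0, 0, 0, 0], [-9.7, -3.8, 0, 0, 0, 0], [-9.0, -5.4, 0, 0, 0, 0], [-7.8, -6.9, 0, 0, 0, 0], [-6.6, -8.2, 0, 0, 0, 0], [-5.0, -9.1, 0, 0, 0, 0]]]
```

View pics/c11.png

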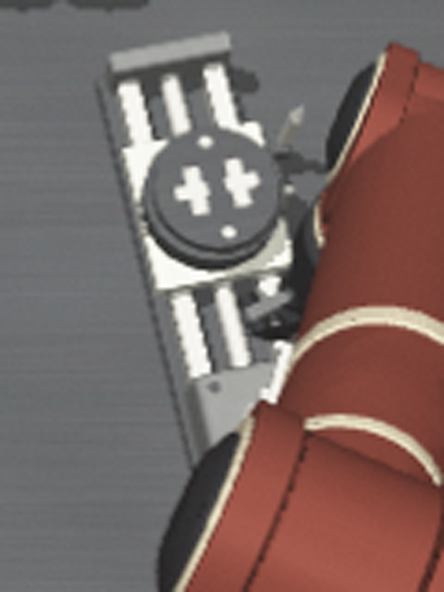

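View pics/c12.png

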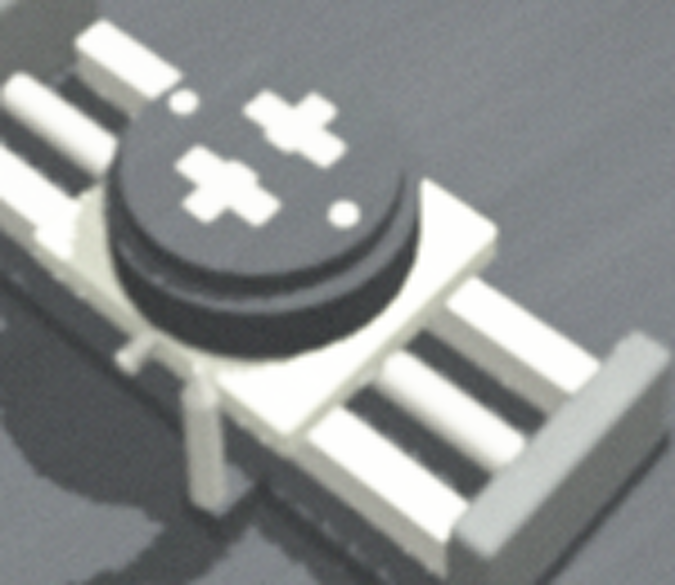

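```bash
python3 - <<'E'
from h import *
s=read_camera('scene'); t=read_camera('top')
S=lambda c:(c[0]/4.5+250-.4,c[1]/4.5+320-.4)
T=lambda c:(c[0]/3.7+340-.4,c[1]/3.7+100-.4)
u=np.array([.98,.2,0]); v=np.array([-.2,.98,0])
for n,X in [('die s',at(s,S((262,158)),84)),('die t',at(t,T((217,187)),84)),('post tip s',at(s,S((197,378)),90)),('post tip t',at(t,T((299,108)),90)),('foot s',at(s,S((212,503)),18)),
  ('ptr tip s',at(s,S((126,358)),45)),('ptr t',at(t,T((289,189)),45))]:
  print(n,X.round(1),(X@u).round(1),(X@v).round(1))
E
```

```text
die s [ 690.7 -232.7   84. ] 630.4 -366.2
die t [ 691.9 -233.7   84. ] 631.3 -367.4
post tip s [ 749.3 -294.4   90. ] 675.5 -438.4
post tip t [ 748.4 -292.    90. ] 675.0 -435.8
foot s [ 743.4 -289.8   18. ] 670.6 -432.6
ptr tip s [ 702.1 -292.1   45. ] 629.7 -426.7
ptr t [ 705.7 -292.1   45. ] 633.1 -427.4
```

Call:
move_arm([
  [[-6.9,7.9,0,0,0,0],[-8.1,6.5,0,0,0,0],[-9.2,5.1,0,0,0,0],[-9.9,3.3,0,0,0,0],[-10.3,1.6,0,0,0,0],[-10.5,-0.2,0,0,0,0],[-10.3,-2.0,0,0,0,0],[-9.7,-3.8,0,0,0,0],[-9.0,-5.4,0,0,0,0],[-7.8,-6.9,0,0,0,0],[-6.6,-8.2,0,0,0,0],[-5.0,-9.1,0,0,0,0]],
])

```text
clock: 14.88
eef_pos: [483.6, -313.4, 126.4]
orientation: [0.98, 0.2, -0.0, 0.0]
force: [2.8, -1.2, 1.8]
width: 23.1
```

Call:
move_arm([
  [[-3.4,-9.9,0,0,0,0],[-1.6,-10.3,0,0,0,0],[0.2,-10.5,0,0,0,0],[2.1,-10.3,0,0,0,0],[3.8,-9.7,0,0,0,0],[5.4,-8.9,0,0,0,0],[6.9,-7.9,0,0,0,0],[8.1,-6.6,0,0,0,0],[9.2,-5.0,0,0,0,0],[9.9,-3.4,0,0,0,0],[10.3,-1.6,0,0,0,0],[10.5,0.2,0,0,0,0]],
])

```text
clock: 16.38
eef_pos: [508.1, -211.0, 126.1]
orientation: [0.98, 0.2, -0.001, -0.001]
force: [-1.8, -0.8, 3.5]
width: 22.8
```

Call:
move_arm([
  [[10.3,2.0,0,0,0,0],[9.7,3.8,0,0,0,0],[9.0,5.4,0,0,0,0],[7.8,6.9,0,0,0,0],[6.6,8.2,0,0,0,0],[5.0,9.1,0,0,0,0],[3.4,9.9,0,0,0,0],[1.6,10.4,0,0,0,0],[-0.2,10.4,0,0,0,0],[-2.1,10.3,0,0,0,0],[-3.7,9.7,0,0,0,0],[-5.5,9.0,0,0,0,0]],
])

```text
clock: 17.88
eef_pos: [584.2, -283.6, 126.5]
orientation: [0.98, 0.2, 0.001, 0.0]
force: [0.4, 2.9, 2.9]
width: 22.7
```

Call:
move_arm([
  [[-6.9,7.9,0,0,0,0],[-8.1,6.5,0,0,0,0],[-9.2,5.1,0,0,0,0],[-9.9,3.3,0,0,0,0],[-10.3,1.6,0,0,0,0],[-10.5,-0.2,0,0,0,0],[-10.3,-2.0,0,0,0,0],[-9.7,-3.8,0,0,0,0],[-9.0,-5.4,0,0,0,0],[-7.8,-6.9,0,0,0,0],[-6.6,-8.2,0,0,0,0],[-5.0,-9.1,0,0,0,0]],
])

```text
clock: 19.38
eef_pos: [483.6, -313.4, 126.4]
orientation: [0.98, 0.2, -0.0, 0.0]
force: [3.0, -1.7, 1.7]
width: 23.2
```

```bash
python3 - <<'E'
from h import *
s=snap('scene','s9.png');t=snap('top','t9.png')
im=cv2.imread('pics/t9.png')[100:260,340:460]; cv2.imwrite('pics/c13.png',cv2.resize(im,None,fx=3.7,fy=3.7,interpolation=cv2.INTER_CUBIC))
im=cv2.imread('pics/s9.png')[320:450,250:400]; cv2.imwrite('pics/c14.png',cv2.resize(im,None,fx=4.5,fy=4.5,interpolation=cv2.INTER_CUBIC))
im=cv2.imread('pics/s9.png')[180:430,130:380]; cv2.imwrite('pics/c15.png',cv2.resize(im,None,fx=2.4,fy=2.4,interpolation=cv2.INTER_CUBIC))
st=state()
print(st['clock'],st['width'],st['force'],st['eef_pos'])
E
```

```text
19.475 23.38143784915363 [-0.21563564 -0.03425575  1.93330329] [ 482.7484141  -312.32362479  126.32618426]
```

View pics/c13.png

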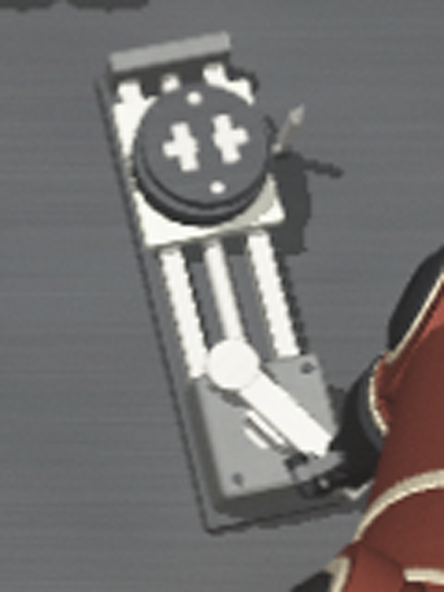

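View pics/c14.png

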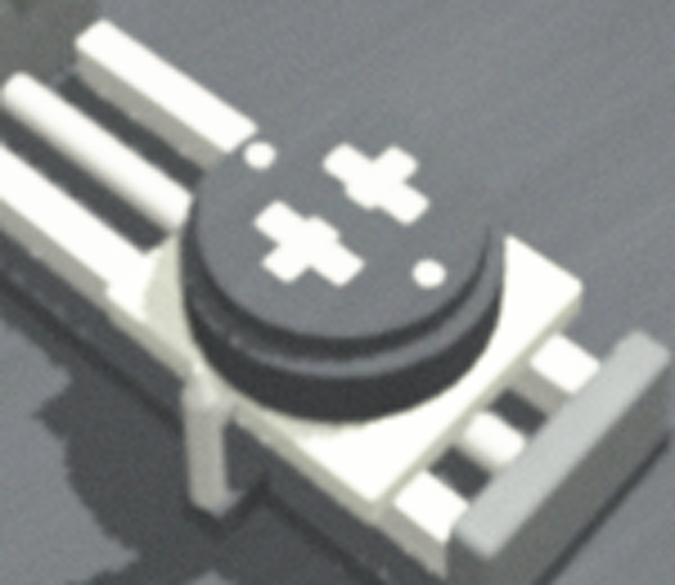

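View pics/c15.png

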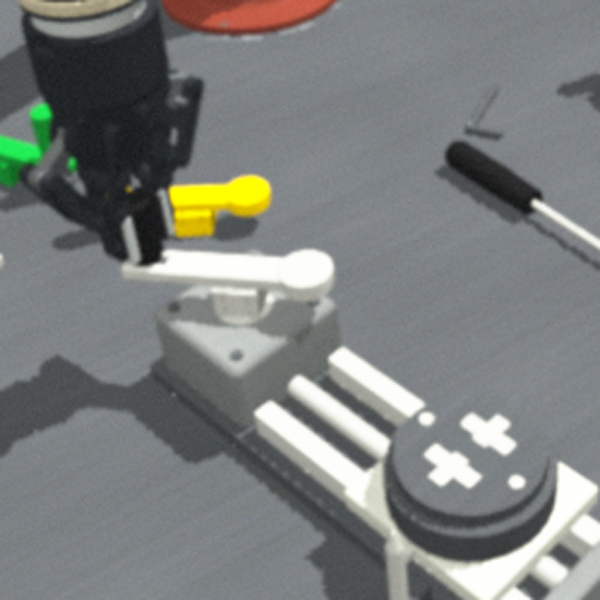

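```bash
cat > m.py <<'E'
from h import *
def run(ds,dt):
    s=read_camera('scene'); t=read_camera('top')
    S=lambda c:(c[0]/4.5+250-.4,c[1]/4.5+320-.4)
    T=lambda c:(c[0]/3.7+340-.4,c[1]/3.7+100-.4)
    D=(at(s,S(ds),84)+at(t,T(dt),84))/2; print('die',at(s,S(ds),84),at(t,T(dt),84))
    D0=np.array([691.3,-233.2,84]); m=D-D0; print('travel',np.linalg.norm(m),np.degrees(np.arctan2(m[1],m[0])))
    for ang in (11.6,12.5):
        u=np.array([np.cos(np.radians(ang)),np.sin(np.radians(ang)),0])
        for n,X in [('tip s',at(s,S((197,378)),90)),('tip t',at(t,T((299,108)),90)),('foot s',at(s,S((212,503)),18))]:
            print(ang,n,((X-D)@u).round(1))
E
python3 -c "
from m import *
run((343,214),(206,143))"
python3 tab.py -133.1 10 12
```

```text
die [ 723.20329904 -225.56194458   84.        ] [ 724.43037048 -226.99692176   84.        ]
travel 33.245131791234584 12.01500377665387
11.6 tip s 11.3
11.6 tip t 10.9
11.6 foot s 6.4
12.5 tip s 10.2
12.5 tip t 9.8
12.5 foot s 5.4
[[[-3.4, -9.9, 0, 0, 0, 0], [-1.6, -10.3, 0, 0, 0, 0], [0.2, -10.5, 0, 0, 0, 0], [2.1, -10.3, 0, 0, 0, 0], [3.8, -9.7, 0, 0, 0, 0], [5.4, -8.9, 0, 0, 0, 0], [6.9, -7.9, 0, 0, 0, 0], [8.1, -6.6, 0, 0, 0, 0], [9.2, -5.0, 0, 0, 0, 0], [9.9, -3.4, 0, 0, 0, 0], [10.3, -1.6, 0, 0, 0, 0], [10.5, 0.2, 0, 0, 0, 0]]]
```

Call:
move_arm([
  [[-3.4,-9.9,0,0,0,0],[-1.6,-10.3,0,0,0,0],[0.2,-10.5,0,0,0,0],[2.1,-10.3,0,0,0,0],[3.8,-9.7,0,0,0,0],[5.4,-8.9,0,0,0,0],[6.9,-7.9,0,0,0,0],[8.1,-6.6,0,0,0,0],[9.2,-5.0,0,0,0,0],[9.9,-3.4,0,0,0,0],[10.3,-1.6,0,0,0,0],[10.5,0.2,0,0,0,0]],
])

```text
clock: 21.08
eef_pos: [508.1, -211.0, 126.1]
orientation: [0.98, 0.2, -0.001, -0.001]
force: [-2.4, -0.9, 3.6]
width: 23.3
```

```bash
python3 - <<'E'
from h import *
s=snap('scene','s10.png');t=snap('top','t10.png')
im=cv2.imread('pics/t10.png')[100:260,340:460]; cv2.imwrite('pics/c16.png',cv2.resize(im,None,fx=3.7,fy=3.7,interpolation=cv2.INTER_CUBIC))
im=cv2.imread('pics/s10.png')[320:450,250:400]; cv2.imwrite('pics/c17.png',cv2.resize(im,None,fx=4.5,fy=4.5,interpolation=cv2.INTER_CUBIC))
st=state()
print(st['clock'],st['width'],st['force'],st['eef_pos'])
E
```

```text
21.175 22.817128738124197 [-1.57697278  0.01709008  3.01369893] [ 509.57632158 -210.39111477  126.17283636]
```

View pics/c16.png

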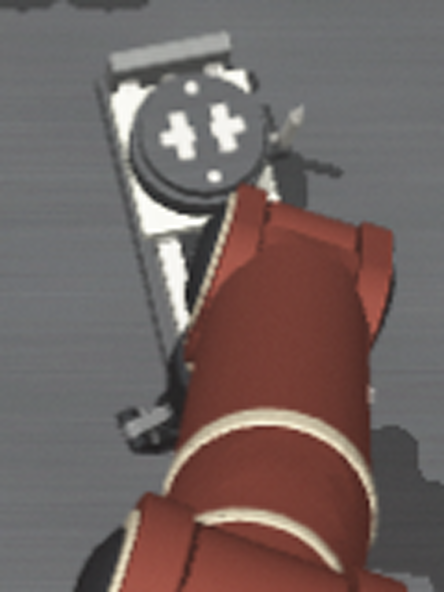

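View pics/c17.png

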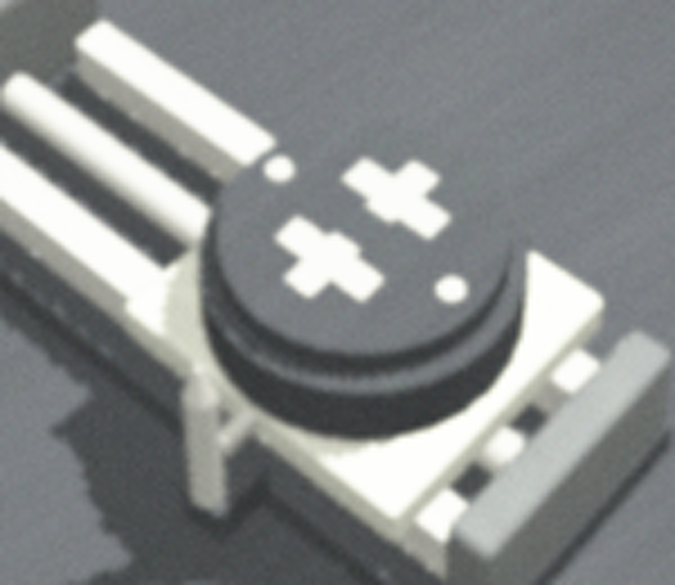

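```bash
python3 -c "
from m import *
run((364,229),(203.5,132))
s=read_camera('scene');S=lambda c:(c[0]/4.5+249.6,c[1]/4.5+319.6)
P=at(s,S((232,438)),43);F=at(s,S((208,435)),55)
print(P,F)
# slide direction from end-stop? post axis check: project post at candidates
for X in [(748.8,-293.2,90),(748.8,-293.2,18),(746,-292,18),(746,-292,90)]:
  q=proj(s,X); print(X,(q-[249.6,319.6])*4.5)
for l in ['die_carriage','die_post']:
  print(l,[(d['conf'],at(s,d['pixel'],35 if 'c' in l[4:5] else 15)) for d in place_of(s,l)])
"

```

```text
die [ 731.49652106 -223.89352131   84.        ] [ 732.61705076 -225.4836741    84.        ]
travel 41.63603687544272 11.795778555844294
11.6 tip s 2.9
11.6 tip t 2.5
11.6 foot s -2.0
12.5 tip s 1.8
12.5 tip t 1.4
12.5 foot s -3.0
[ 743.1472946 -281.112279    43.       ] [ 745.29024918 -290.23145549   55.        ]
(748.8, -293.2, 90) [199.6731908  374.36901305]
(748.8, -293.2, 18) [212.40811815 522.26764906]
(746, -292, 18) [210.57659462 513.29171156]
(746, -292, 90) [197.76152523 365.28760477]
die_carriage [(0.86, array([ 729.14666117, -224.05457372,   35.        ])), (0.22, array([580.47964774, 196.57297384,  35.        ]))]
die_post [(0.79, array([ 746.47462551, -295.52705183,   15.        ])), (0.67, array([562.46953941, 215.50306029,  15.        ]))]
```

Call:
move_arm([
  [[0,0,0,0,0,0],[0,0,0,0,0,0],[0,0,0,0,0,0],[0,0,0,0,0,0],[0,0,0,0,0,0],[0,0,0,0,0,0],[0,0,-10,0,0,0],[0,0,-20,0,0,0],[0,0,-30,0,0,0],[0,0,-30,0,0,0],[0,0,-30,0,0,0],[0,0,0,0,0,0]],
], claw=70)

```text
clock: 22.92
eef_pos: [509.5, -212.5, 249.4]
orientation: [0.98, 0.2, 0.003, 0.002]
force: [-0.1, 0.0, 0.1]
width: 69.9
```

Call:
move_arm([
  [[-30,20,0,0,0,0],[-30,20,0,0,0,0],[-30,20,0,0,0,0],[-30,20,0,0,0,0],[-30,20,0,0,0,0],[-30,20,0,0,0,0],[-30,20,0,0,0,0],[0,0,0,0,0,0],[0,0,0,0,0,0],[0,0,0,0,0,0]],
])

```text
clock: 24.18
eef_pos: [370.7, -421.5, 246.0]
orientation: [0.98, 0.201, 0.0, -0.001]
force: [0.3, 0.3, -0.6]
width: 70.0
```

```bash
python3 - <<'E'
from h import *
s=snap('scene','s11.png');t=snap('top','t11.png')
im=cv2.imread('pics/t11.png')[100:260,340:460]; cv2.imwrite('pics/c18.png',cv2.resize(im,None,fx=3.7,fy=3.7,interpolation=cv2.INTER_CUBIC))
im=cv2.imread('pics/s11.png')[210:450,150:400]; cv2.imwrite('pics/c19.png',cv2.resize(im,None,fx=2.5,fy=2.5,interpolation=cv2.INTER_CUBIC))
st=state()
print(st['clock'],st['width'],st['force'],st['eef_pos'],abs(st['qd']).max())
for p in(s,t):
  print([(d['conf'],at(p,d['pixel'],73).round(1)) for d in place_of(p,'die_crank')],[(d['conf'],at(p,d['pixel'],35).round(1)) for d in place_of(p,'block_carriage')])
E
```

```text
24.275 70.0976682994886 [0.43286604 0.8222564  0.84987472] [ 370.53521295 -421.90137397  246.21023938] 0.006977733570387835
[(0.94, array([ 521.4, -261.6,   73. ])), (0.76, array([ 286.8, -347.4,   73. ])), (0.56, array([ 430.9, -255.9,   73. ]))] [(0.97, array([581.3, 194.7,  35. ]))]
[(0.86, array([ 525.3, -271.3,   73. ])), (0.79, array([ 336.3, -221.3,   73. ])), (0.59, array([ 181.9, -318.7,   73. ]))] [(0.75, array([575. , 198.6,  35. ]))]
```

View pics/c18.png

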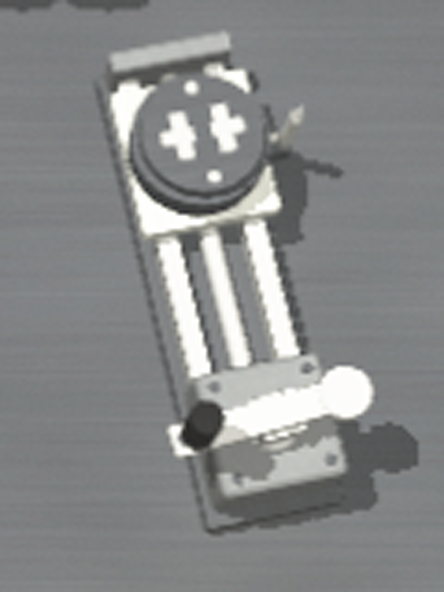

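View pics/c19.png

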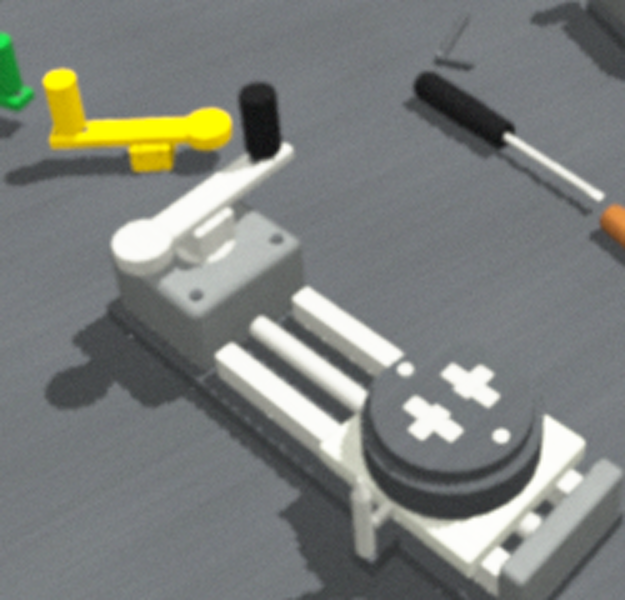

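```bash
python3 -c "
from bench import *
print(close_job())"
```

```text
the job is handed in; nothing more can be done
None
```

I wound the round die's crank about 3.35 turns clockwise by its knob. I then let go of it, lifted clear and handed the job in at about 24 s. No verdict was reported.

**Carriage level with the post:** It travelled about 81 mm. My last measurements from both cameras put the post tip 1.4 to 2.9 mm further along than the carriage. A rougher reading at the post's foot disagreed slightly, at -2 to -3 mm. The carriage detection network, read in the scene view only, put it about 3 mm further back than my own measurement. All the measurements I made myself are inside the 10 mm tolerance. The die's markings did not shift in the top view after I released the knob.

**Crank still seated:** It looks level and on its shaft in both final pictures. The network's estimate of its hub agreed with my shaft position in the top view (525, -271 mm). In the scene view it was off by several mm (521, -262 mm), so there I relied on the picture.

**Forces and the other slide:** Wrist force stayed under about 5 N at every reading. I never went near the other slide, and nothing else was touched.

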